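# Clamp a block in a drill jig with a bayonet clamp

### The job

Clamp the rusty steel block in the drill jig, ready for drilling. First push the block sideways until its long side lies square against the fence with the two pads. Then push the clamp's red ball handle along its slot, so that the plunger drives the block against the end stop, and at the corner of the slot, still holding it forward against the spring, swing the handle down to the end of the cross leg so that it stays locked by itself; do not lift or tip the block, and leave the other things on the bench where they are.

Things in the scene. Friction and masses are not known exactly. Their poses are not given: they have to be found in the camera images.
- drill_jig: Drill jig, fixed: grey base plate 110 (x) x 270 (y) x 15 mm. Origin: centre of its underside, on the bench top; z up. The clamp axis runs along y at x = 0, 41 mm above the bench, and the clamp pushes towards +y. A steel rest pad carries the block: x -49 to +24, y +20 to +100, top 23 mm above the bench. The block's -x side is open.
- jig_fence (a point): On the jig's dark fence, at its +x side: midway between the faces of the two pads that the block's long side must lie against, at x = +25, y = +64, z = +38 mm of the jig's frame. Pads at y = +40 and +88, z 27 to 49; fence top 51 mm. Beyond the fence a dark jig leaf lies swung back (fixed), x up to +120, top 68 mm.
- jig_stop (a point): Centre of the face of the pad on the dark end stop, at the jig's +y end: x = 0, y = +100, z = +38 mm of the jig's frame; stop top 51 mm.
- slot_corner (a point): Point on the clamp axis level with the corner of the L-shaped slot: x = 0, y = -55, z = +41 mm of the jig's frame. The slot is cut in the clamp's steel barrel (36 mm across, y -115 to -30 mm, top 59 mm above the bench), which lies on a blue bracket. Straight leg along y, from y = -95 to the corner; cross leg round the barrel, down on the -x side.
- block_center (a point): Centre of the loose rusty steel block, about 0.9 kg, 50 (x) x 66 (y) x 36 mm high, lying on the rest pad a little skew, 9 to 20 mm short of the fence pads and 5 to 14 mm short of the end stop; its axes agree with the jig's when square. Seated against both, its centre is at x = 0, y = +67, z = +41 mm of the jig's frame.
- clamp_ball (a point): Centre of the red ball, 25 mm across, on the clamp's handle, an 8 mm rod standing out through the slot; 62 mm from the clamp axis. In the straight leg the handle leans 45 degrees from upright to the jig's -x side (ball x = -44, z = 85 mm); at the end of the cross leg 100 degrees, just below level (x = -61, z = 30 mm). Ball y = -95 mm + clamp_slide.
- clamp_slide (a joint): Travel of plunger and handle along the jig's +y, m. 0 = fully back, 0.0415 = hard end at the slot's corner; only above 0.0385 can the handle turn. 2 N moves it, and up to 13 N more in the last 8 mm, where the spring (1500 N/m) of the nose is pressed by the seated block. The spring drives it back along the straight leg if let go before it has begun to turn.
- clamp_turn (a joint): Turn of the handle about the clamp axis, rad: 0 in the straight leg, growing as it swings down on the jig's -x side, 0.96 at the end of the cross leg. About 2 to 3 N at the ball swings it; it stays where it is left. In the cross leg the spring holds it against the slot's rear wall (clamp_slide 0.0385).
- clamp_nose: The black rubber nose, 20 mm across, on the front of the plunger; it meets the middle of the block's -y end. Origin on the clamp axis at the handle rod, 96 mm behind the nose's front face. It can sink 12 mm into the plunger against its spring.
- caliper: Vernier caliper lying on the bench, 61 x 210 x 13 mm; origin under its centre. Leave alone.
- paint_brush: Paint brush lying on the bench, 32 x 175 x 12 mm; origin under its centre. Leave alone.
- centre_punch: Dark centre punch lying on the bench, 13 x 112 x 11 mm; origin under its centre. Leave alone.
- paste_tin: Blue tin with a grey lid, 69 mm across, 54 mm high; origin under its centre. Leave alone.
- tape_measure: Yellow tape measure, 62 x 78 x 34 mm; origin under its centre. Leave alone.
- bolt_m16: Dark hex bolt lying on the bench, 27 x 66 x 24 mm; origin under its centre. Leave alone.
Things that resemble listed ones, but are neither listed nor needed, are in the scene too. Leave any green look-alike of the part that bears block_center alone.

How it is judged:
By the outcome, as a careful person would: the job done as asked, in the order asked, and still so for the second after the job is handed in, with the robot touching nothing.
It also fails if it takes over 54 s, if anything falls off the work surface, if the arm or the gripper's body presses on something with over 40 N, if the wrist force passes 120 N, or if a joint passes its speed limit or range.

### The arm

A 6-joint arm with a two-finger parallel gripper is mounted at the origin on a cart in front of the work surface, level with it; the furniture and walls round the work are solid. World frame = base frame: x ahead of the robot, y to its left, z up, the work surface at z = 0. Lengths are in m, angles in rad, forces in N, time in s.
With the tool pointing down it reaches from about 0.35 to 0.975 m from the base axis. Payload 4.9 kg.
Tool frame: the origin (TCP) lies midway between the tips of the shut fingers; the grasp point (between the pads) lies 19 mm behind it; z points along the fingers, y is the line along which they close (so a half turn about z gives the same grasp; the last joint's range is limited). The gripper opens to 85 mm and grips with 20 to 120 N. Pads are 22 mm wide; open, the fingers measure 114 mm over their backs; the gripper's body (76 mm by 85 mm) begins 54 mm behind the grasp point. The pads swing forward as they close: fully open they stand 13 mm farther back than shut.
Start: joints at [1.153, 0.053, 1.613, -0, 1.476, -0.119], TCP at [0.184, 0.597, 0.21] pointing down, gripper open.
Joint ranges: [-3.01, 3.01], [-1.01, 2.22], [0.06, 2.58], [-1.02, 4.17], [0.09, 2.62], [-3.14, 3.14]. Speed limits (rad/s): [2.57, 2.57, 3.14, 3.14, 3.14, 3.14].

### API

Orientations are given as a rotation vector (axis times angle).
In Python, from station import ctrl, optics, job gives the robot as it stands.
- The arm moves only by the shell command python3 -m jog 'ROWS' [OPENING] [FORCE]. ROWS is JSON, a list of rows, each a list of 2 entries, a list of its own where there are three numbers: the shift along the tool's x, y, z in m, then the turn, a rotation vector about the tool's x, y, z in rad. A call has 1 to 5 rows; each row is the pose to reach, as a shift and turn from the pose commanded when the call began, along the tool's axes at that moment; what a row does not reach only later rows make up. A row lasts 1/10 s, in which the tool goes at most 50 mm and 8.59 degrees, less where a joint would pass 70% of its speed; a pose out of reach is approached as far as the arm can. A call with a gripper value outside its range is refused whole. OPENING is the opening, from 0 (shut) to 1 (fully open), set as the call begins (- or left out, the last holds). The fingers move at their own pace and stop on an object; FORCE is the grip in N (left out, the last holds). Time passes only in rows, so rows that repeat a pose let the fingers close. It gives the time, the measured TCP pose, the force, the opening and the grip force at its end, in the units of the state.
- ctrl.get_obs(): the state, without advancing time (a new reading comes with each control period).
- optics.get_image(name): name is "side" or "top"; returns a dict with "image" (420x560x3 uint8, blue, green, red), "fx", "fy", "cx", "cy" (pixels), "D" ([k1, k2, p1, p2, k3] as OpenCV has them; the pictures are not rectified), "rvec" (rotation vector, rad) and "tvec" (3), from world to camera coordinates, as OpenCV has them. Camera axes: x right, y down, z forward; pixel columns grow to the right and rows downward; lengths in m; the calibration is good to about 2 mm. A picture is of the moment at which its call begins. There is no depth.
- job.finish_job(): hands the job in; it is judged then, once.
The state is a dict: "t": time; "q": joint angles; "dq": joint speeds; "effort": joint torques, N m; "tool_pos": TCP position; "tool_rot": TCP orientation; "contact_force": force on the tool from outside, world axes, zero at the start; "wrist_torque": the same for the moment, N m; "opening": finger opening in m; "grip_force": force on a finger pad.
Only numpy, scipy, OpenCV 4.12 (cv2) and the standard library are available. Lean on these libraries where they do the work, as an engineer would, in place of code of your own. Each camera call takes 0.05 s, during which the arm holds its last target. There are 200 camera calls.

## Working session

There is one attempt and no reset: what is moved stays moved. The work goes in short steps, Python scripts to look and compute and a shell command to move; the robot and the scene stay as the last step left them, time stands still between calls to the robot, and variables do not carry over. Pictures are saved under pics/ and viewed, at most 10 in all, crops included, and the job is handed in when it is done.

```bash
mkdir -p pics; ls; python3 - <<'E'
from station import ctrl, optics
import cv2
for n in ("top","side"):
    d=optics.get_image(n); cv2.imwrite(f"pics/{n}0.png",cv2.resize(d["image"],None,fx=1.4,fy=1.4))
    print(n,{k:v for k,v in d.items() if k!="image"})
o=ctrl.get_obs(); print({k:o[k] for k in("t","tool_pos","tool_rot","opening")})
E
```

```text
pics
top {'fx': 470.6871637187455, 'fy': 470.6871637187455, 'cx': 285.2671514517489, 'cy': 204.5721964084473, 'D': array([-0.01381917,  0.        ,  0.        ,  0.        ,  0.        ]), 'rvec': array([ 2.14084161, -2.10387052,  0.20563095]), 'tvec': array([-0.05249478,  0.53498278,  1.21744059])}
side {'fx': 499.77766340495225, 'fy': 499.77766340495225, 'cx': 270.0782405406211, 'cy': 208.72412034181983, 'D': array([-0.0738136,  0.       ,  0.       ,  0.       ,  0.       ]), 'rvec': array([ 0.09843619, -2.64083964,  1.57788229]), 'tvec': array([0.5165775 , 0.08673898, 1.29450078])}
{'t': 0.1, 'tool_pos': array([0.18373394, 0.59676076, 0.20920317]), 'tool_rot': array([-4.67503977e-01, -3.10610078e+00,  2.75086292e-03]), 'opening': 0.08565768145078188}
```

View pics/top0.png

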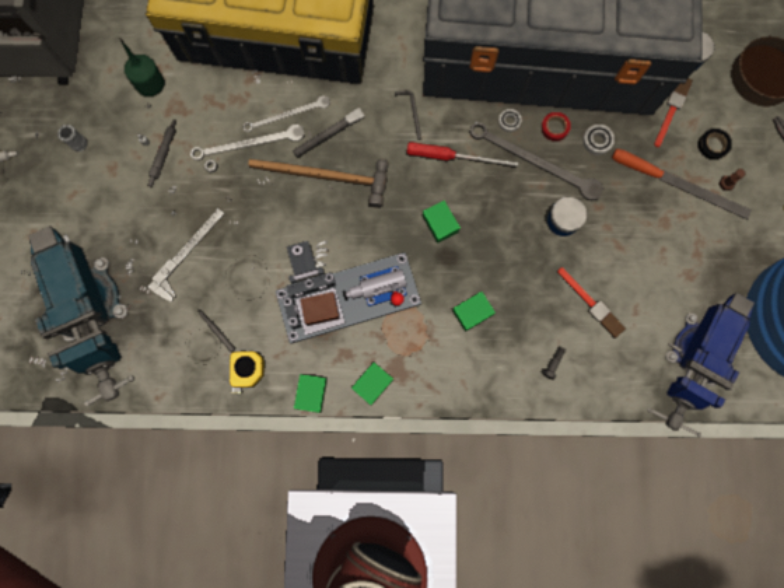

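View pics/side0.png

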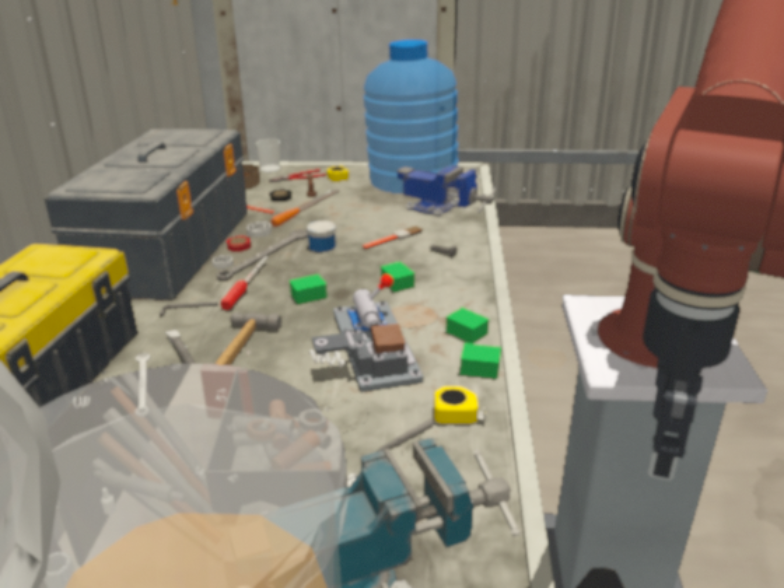

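The top view shows the jig at about (350,297), the rusty block at (320,307) and the red ball at (397,299). The four green blocks are look-alikes. I'll enlarge both views around the jig.

```bash
python3 - <<'E'
from station import optics
import cv2,numpy as np
a=optics.get_image("top")["image"][165:255,185:315]
b=optics.get_image("side")["image"][185:285,215:315]
cv2.imwrite("pics/crop1.png",cv2.resize(a,None,fx=6,fy=6,interpolation=cv2.INTER_CUBIC))
cv2.imwrite("pics/crop2.png",cv2.resize(b,None,fx=6,fy=6,interpolation=cv2.INTER_CUBIC))
E
```

```text
(no output)
```

View pics/crop1.png

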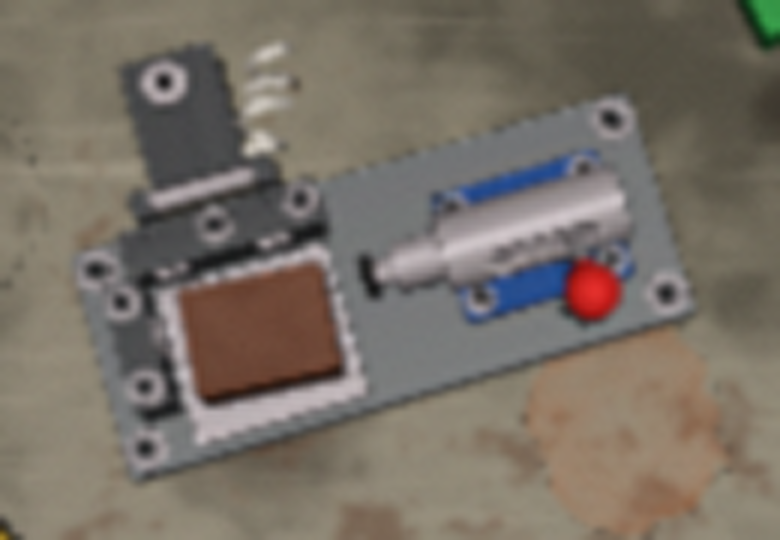

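View pics/crop2.png

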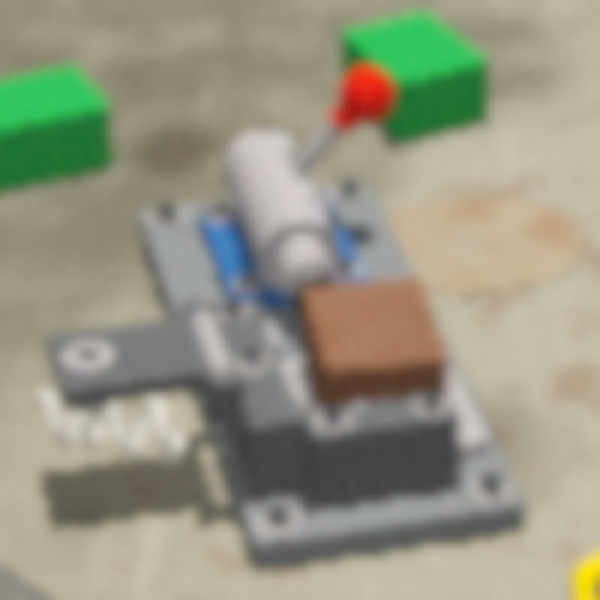

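Top crop: plate corners at (78,250), (622,97), (692,312) and (138,478). Block top corners are at (180,292), (322,262), (342,370) and (204,398), and the ball is at (593,292). In the side crop the ball is at (368,92). The only rusty block lies on the rest pad, skew. The green ones are on the bench.

```bash
cat > h.py <<'E'
from station import ctrl, optics
import cv2,numpy as np
from scipy.optimize import least_squares
from scipy.spatial.transform import Rotation as R
def proj(d,P): return cv2.projectPoints(np.float64(P).reshape(-1,1,3),d["rvec"],d["tvec"],np.array([[d["fx"],0,d["cx"]],[0,d["fy"],d["cy"]],[0,0,1]]),d["D"])[0].reshape(-1,2)
def place(p,P):
    c,s=np.cos(p[2]),np.sin(p[2]);P=np.float64(P).reshape(-1,3)
    return np.c_[P[:,0]*c-P[:,1]*s+p[0],P[:,0]*s+P[:,1]*c+p[1],P[:,2]]
def un(p,off,k=6): return (np.float64(p)+.5)/k-.5+off
def fit(d,P,px,x0): 
    r=least_squares(lambda p:(proj(d,place(p,P))-px).ravel(),x0); return r.x,np.abs(r.fun).max()
E
python3 - <<'E'
from h import *
d=optics.get_image("top");s=optics.get_image("side")
off=np.array([185,165.])
px=un([(78,250),(622,97),(692,312),(138,478)],off)
P=[(.055,.135,.015),(.055,-.135,.015),(-.055,-.135,.015),(-.055,.135,.015)]
J,e=fit(d,P,px,[.55,.1,.2]); print("jig",J,np.degrees(J[2]),e)
B=[(.025,.033,.059),(.025,-.033,.059),(-.025,-.033,.059),(-.025,.033,.059)]
b,e=fit(d,B,un([(180,292),(322,262),(342,370),(204,398)],off),[.55,.15,.2]); print("blk",b,np.degrees(b[2]),e)
Rj=np.array([[np.cos(J[2]),-np.sin(J[2])],[np.sin(J[2]),np.cos(J[2])]])
print("blk in jig",(b[:2]-J[:2])@Rj, np.degrees(b[2]-J[2]))
ball=place(J,[-.044,-.095,.085])
print("ball",ball,(proj(d,ball)-off+.5)*6-.5,(proj(s,ball)-[215,185]+.5)*6-.5)
print("jig side corners",(proj(s,place(J,P))-[215,185]+.5)*6-.5)
print(R.from_rotvec(ctrl.get_obs()["tool_rot"]).as_matrix().round(3))
E
```

```text
jig [0.52092755 0.05793083 0.30674197] 17.57502023427047 1.360710632734481
blk [0.49081757 0.10785458 0.23034938] 13.198047521093477 0.775349018307935
blk in jig [-0.01362982  0.05668526] -4.376972713176996
ball [[ 0.50766702 -0.04592078  0.085     ]] [[609.63983532 288.80469965]] [[362.3874122   97.55797478]]
jig side corners [[250.18421718 553.70976819]
 [137.30288576 218.86217605]
 [368.53512453 189.35468902]
 [524.98178201 512.69925043]]
[[-0.956  0.294 -0.   ]
 [ 0.294  0.956 -0.001]
 [ 0.    -0.001 -1.   ]]
```

```bash
python3 - <<'E'
from h import *
d=optics.get_image("top");s=optics.get_image("side")
o1=np.array([185,165.]);o2=np.array([215,185.])
px=un([(78,250),(622,97),(692,312),(138,478)],o1); qx=un([(248,545),(142,208),(365,184),(521,512)],o2)
P=[(.055,.135,.015),(.055,-.135,.015),(-.055,-.135,.015),(-.055,.135,.015)]
f=lambda p:np.r_[(proj(d,place(p,P))-px).ravel(),(proj(s,place(p,P))-qx).ravel()]
r=least_squares(f,[.52,.058,.3],loss='soft_l1');J=r.x
print(J,np.degrees(J[2]));print(f(J).reshape(-1,2).round(2).tolist())
# ball triangulated
bp=un([(593,292)],o1);bq=un([(368,92)],o2)
g=lambda X:np.r_[(proj(d,X)-bp).ravel(),(proj(s,X)-bq).ravel()]
X=least_squares(g,[.5,-.04,.085]);print("ball",X.x,X.fun.round(2))
Rj=np.array([[np.cos(J[2]),-np.sin(J[2])],[np.sin(J[2]),np.cos(J[2])]])
print("ball in jig",(X.x[:2]-J[:2])@Rj)
Q=[(-.044,-.095,.085),(0,.001,.041),(0,-.115,.059),(0,-.03,.059),(-.049,.02,.023),(-.049,.1,.023),(.025,.064,.051),(0,.1,.051)]
print(((proj(d,place(J,Q))-o1+.5)*6-.5).round().tolist()); print(((proj(s,place(J,Q))-o2+.5)*6-.5).round().tolist())
E
```

```text
[0.52137831 0.05574541 0.30179904] 17.291811268630084
[[-0.48, -0.01], [2.3, -1.03], [1.91, 0.31], [-0.52, 0.01], [-0.03, 0.86], [-0.61, 1.34], [0.74, 0.53], [0.26, -0.32]]
ball [ 0.50473353 -0.03871637  0.09161443] [-0.    0.09 -0.09 -0.02]
ball in jig [-0.04397016 -0.08524495]
[[615.0, 289.0], [382.0, 272.0], [629.0, 194.0], [446.0, 246.0], [374.0, 393.0], [204.0, 442.0], [231.0, 254.0], [167.0, 330.0]]
[[363.0, 95.0], [314.0, 300.0], [260.0, 138.0], [298.0, 228.0], [437.0, 344.0], [485.0, 447.0], [285.0, 366.0], [365.0, 405.0]]
```

```bash
python3 - <<'E'
from h import *
o1=np.array([185,165.]);o2=np.array([215,185.])
for n,o,sh in (("top",o1,(90,130)),("side",o2,(100,100))):
    im=optics.get_image(n)["image"];c=im[int(o[1]):int(o[1])+sh[0],int(o[0]):int(o[0])+sh[1]].astype(int)
    m=(c[...,2]>150)&(c[...,1]<80)
    y,x=np.nonzero(m);print(n,"ball",x.mean()*6+2.5,y.mean()*6+2.5,len(x))
    h=cv2.cvtColor(c.astype(np.uint8),cv2.COLOR_BGR2HSV)
    m=((h[...,0]<12)&(h[...,1]>110)&(c[...,2]<150)).astype(np.uint8)
    k,l,st,ce=cv2.connectedComponentsWithStats(m); i=1+st[1:,4].argmax()
    cn=cv2.findContours((l==i).astype(np.uint8),0,1)[0][0]
    print("block",st[i],(ce[i]*6+2.5),(cv2.boxPoints(cv2.minAreaRect(cn))*6+2.5).round().tolist())
    e=cv2.resize(im[int(o[1]):int(o[1])+sh[0],int(o[0]):int(o[0])+sh[1]],None,fx=6,fy=6,interpolation=cv2.INTER_CUBIC)
    for g in range(100,e.shape[1],100): cv2.line(e,(g,0),(g,e.shape[0]),(0,255,255),1)
    for g in range(100,e.shape[0],100): cv2.line(e,(0,g),(e.shape[1],g),(0,255,255),1)
    cv2.imwrite(f"pics/grid_{n}.png",e)
E
```

```text
top ball 594.2647058823529 290.02941176470586 51
block [ 31  45  26  22 424] [260.88207547 333.74528302] [[180.0, 296.0], [318.0, 265.0], [341.0, 371.0], [203.0, 402.0]]
side ball 363.1666666666667 97.05555555555556 54
block [52 56 21 10 81] [372.87037037 375.24074074] [[304.0, 388.0], [315.0, 337.0], [437.0, 363.0], [426.0, 414.0]]
```

View pics/grid_top.png

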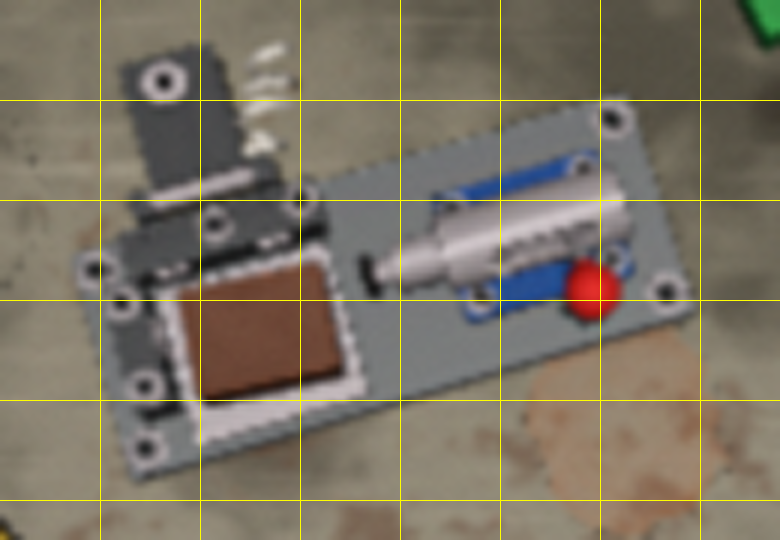

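```bash
python3 - <<'E'
from h import *
d=optics.get_image("top");s=optics.get_image("side")
o1=np.array([185,165.]);o2=np.array([215,185.])
P=np.array([(.055,.135,.015),(.055,-.135,.015),(-.055,-.135,.015),(-.055,.135,.015)])
for c,px in((d,un([(78,250),(630,97),(694,314),(138,480)],o1)),(s,un([(248,545),(142,208),(365,184),(521,512)],o2))):
    print("C",(-cv2.Rodrigues(c["rvec"])[0].T@c["tvec"]).round(3))
    f=lambda p:(proj(c,place(p,P))-px).ravel()
    r=least_squares(f,[.52,.06,.3]);print("plain",r.x.round(4),r.fun.reshape(-1,2).round(2).tolist())
    f=lambda p:(proj(c,place(p,P*[p[3],p[4],1]))-px).ravel()
    r=least_squares(f,[.52,.06,.3,1,1]);print("scaled",r.x.round(4),r.fun.reshape(-1,2).round(2).tolist())
E
```

```text
C [ 0.295 -0.042  1.297]
plain [0.5204 0.0568 0.3025] [[-0.87, 0.35], [0.57, -0.74], [1.2, 0.27], [-0.89, 0.04]]
scaled [0.5204 0.0568 0.3025 0.9892 0.9814] [[0.05, 0.33], [-0.24, -0.28], [0.26, 0.35], [-0.07, -0.4]]
C [0.403 1.139 0.7  ]
plain [0.5218 0.0531 0.2992] [[-0.24, 0.18], [-0.5, 0.84], [0.8, 0.08], [-0.0, -0.91]]
scaled [0.5219 0.0525 0.2967 0.9801 1.017 ] [[0.22, 0.5], [-0.15, 0.24], [0.34, -0.35], [-0.38, -0.41]]
```

```bash
cat >> h.py <<'E'
J=np.array([.521,.0555,.301])
def go(x,y,z,yaw=None):
    "shift/turn in tool axes to jig-frame TCP target, tool down with tool y = jig y"
    o=ctrl.get_obs();T=R.from_rotvec(o["tool_rot"]);w=place(J,[x,y,z])[0]
    a=J[2]; D=R.from_matrix(np.array([[-np.cos(a),-np.sin(a),0],[-np.sin(a),np.cos(a),0],[0,0,-1]]).T)
    print("shift",T.inv().apply(w-o["tool_pos"]).round(4),"turn",(T.inv()*D).as_rotvec().round(4),"t",o["t"],"F",o["contact_force"].round(1))
def jigpos():
    o=ctrl.get_obs();p=o["tool_pos"]-[J[0],J[1],0];c,s=np.cos(J[2]),np.sin(J[2])
    F=o["contact_force"];print("tcp jig",np.round([p[0]*c+p[1]*s,-p[0]*s+p[1]*c,p[2]],4),"Fjig",np.round([F[0]*c+F[1]*s,-F[0]*s+F[1]*c,F[2]],1),"open",o["opening"],"t",o["t"],"q",o["q"].round(2))
E
python3 -c "
from h import *
go(-.075,.057,.13);go(-.075,.057,.031)"
```

```text
shift [-0.3875 -0.4139  0.0803] turn [ 0.      0.     -0.5998] t 0.6 F [-0.   0.   0.2]
shift [-0.3875 -0.4139  0.1793] turn [ 0.      0.     -0.5998] t 0.6 F [-0.   0.   0.2]
```

```bash
python3 -m jog '[[[-0.034,-0.036,-0.01],[0,0,0]],[[-0.068,-0.072,-0.02],[0,0,0]],[[-0.102,-0.108,-0.03],[0,0,0]],[[-0.136,-0.144,-0.03],[0,0,0]],[[-0.17,-0.18,-0.03],[0,0,0]]]' 0.35 40
python3 -m jog '[[[-0.034,-0.036,0],[0,0,0]],[[-0.068,-0.072,0],[0,0,0]],[[-0.102,-0.108,0],[0,0,0]],[[-0.136,-0.144,0],[0,0,0]],[[-0.17,-0.18,0],[0,0,0]]]'
python3 -m jog '[[[-0.01,-0.01,0.02],[0,0,-0.12]],[[-0.02,-0.02,0.04],[0,0,-0.24]],[[-0.03,-0.03,0.06],[0,0,-0.36]],[[-0.04,-0.045,0.07],[0,0,-0.48]],[[-0.0475,-0.054,0.08],[0,0,-0.6]]]'
python3 -c "
from h import *
jigpos();go(-.075,.057,.13);go(-.075,.057,.031)"
```

```text
t: 1.1
tool_pos: [0.2938, 0.3743, 0.2411]
tool_rot: [0.466, 3.105, 0.002]
contact_force: [0.4, -0.3, 0.6]
opening: 0.0299
grip_force: 0.0
t: 1.6
tool_pos: [0.4032, 0.1518, 0.2408]
tool_rot: [0.467, 3.105, 0.001]
contact_force: [1.6, 0.2, 1.6]
opening: 0.0302
grip_force: 0.0
t: 2.1
tool_pos: [0.4321, 0.0871, 0.1595]
tool_rot: [0.478, -3.105, 0.0]
contact_force: [-0.0, 0.7, 0.6]
opening: 0.0303
grip_force: 0.0
tcp jig [-0.0755  0.0565  0.1595] Fjig [0.2 0.6 0.6] open 0.030320308089970518 t 2.1 q [ 0.03 -0.38  2.08 -0.    1.44 -1.85]
shift [-0.0005  0.0005  0.0295] turn [-0.0001 -0.0006  0.0044] t 2.1 F [-0.   0.7  0.6]
shift [-0.0006  0.0005  0.1285] turn [-0.0001 -0.0006  0.0044] t 2.1 F [-0.   0.7  0.6]
```

```bash
python3 -m jog '[[[0,0,0.04],[0,0,0.004]],[[0,0,0.08],[0,0,0.004]],[[0,0,0.11],[0,0,0.004]],[[0,0,0.1285],[0,0,0.004]],[[0,0,0.1285],[0,0,0.004]]]'
python3 - <<'E'
from h import *
jigpos()
a=optics.get_image("top")["image"][165:255,185:285]
b=optics.get_image("side")["image"][185:285,225:315]
e=lambda i:cv2.resize(i,(400,400*i.shape[0]//i.shape[1]),interpolation=cv2.INTER_CUBIC)
A,B=e(a),e(b);c=np.zeros((460,800,3),np.uint8);c[:A.shape[0],:400]=A;c[:B.shape[0],400:]=B
cv2.imwrite("pics/look1.png",c)
E
```

```text
t: 2.6
tool_pos: [0.4293, 0.0879, 0.0287]
tool_rot: [0.464, -3.1, -0.001]
contact_force: [-0.4, 0.4, 0.1]
opening: 0.03
grip_force: 0.0
tcp jig [-0.0779  0.0582  0.0287] Fjig [-0.3  0.5  0.1] open 0.02995520131129479 t 2.6 q [ 0.03 -0.21  2.18  0.    1.18 -1.84]
```

View pics/look1.png

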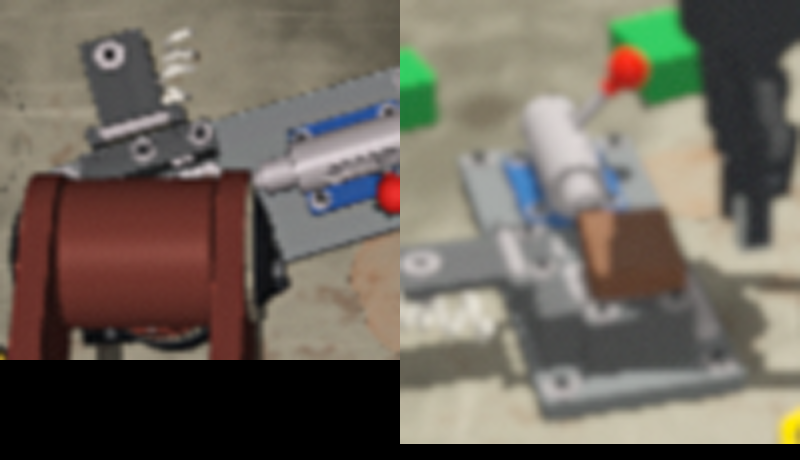

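The side view shows both fingertips about (752,245), low beside the open side of the block (630,250) and clear of it. The arm hides the block in the top view, so I'll push towards the fence and watch the force.

```bash
python3 -m jog '[[[-0.006,0,0],[0,0,0]],[[-0.012,0,0],[0,0,0]],[[-0.017,0,0],[0,0,0]],[[-0.021,0,0],[0,0,0]],[[-0.024,0,0],[0,0,0]]]'
python3 -c "
from h import *
jigpos()"
python3 -m jog '[[[-0.002,0,0],[0,0,0]],[[-0.004,0,0],[0,0,0]],[[-0.006,0,0],[0,0,0]],[[-0.008,0,0],[0,0,0]],[[-0.008,0,0],[0,0,0]]]'
python3 -c "
from h import *
jigpos()"
```

```text
t: 3.2
tool_pos: [0.4558, 0.0953, 0.0321]
tool_rot: [-0.465, 3.106, -0.0]
contact_force: [-0.6, -0.1, -0.5]
opening: 0.0299
grip_force: 0.0
tcp jig [-0.0505  0.0573  0.0321] Fjig [-0.6  0.1 -0.5] open 0.029885793219630887 t 3.2 q [ 0.05 -0.15  2.12 -0.    1.17 -1.82]
t: 3.7
tool_pos: [0.4617, 0.0968, 0.0313]
tool_rot: [0.465, -3.104, 0.002]
contact_force: [-4.0, -3.1, 3.2]
opening: 0.0299
grip_force: 2.5
tcp jig [-0.0444  0.057   0.0313] Fjig [-4.8 -1.8  3.2] open 0.029925824759544133 t 3.7 q [ 0.05 -0.13  2.11 -0.    1.17 -1.82]
```

```bash
for i in 1 2; do :; done; python3 -m jog '[[[-0.0015,0,0],[0,0,0]],[[-0.003,0,0],[0,0,0]],[[-0.0045,0,0],[0,0,0]],[[-0.0055,0,0],[0,0,0]],[[-0.0055,0,0],[0,0,0]]]'
python3 -c "
from h import *
jigpos()"
python3 -m jog '[[[-0.001,0,0],[0,0,0]],[[-0.002,0,0],[0,0,0]],[[-0.003,0,0],[0,0,0]],[[-0.003,0,0],[0,0,0]]]'
python3 -c "
from h import *
jigpos()"
```

```text
t: 4.2
tool_pos: [0.4666, 0.0988, 0.0312]
tool_rot: [0.465, -3.103, 0.0]
contact_force: [-6.1, -2.6, 4.1]
opening: 0.03
grip_force: 2.8
tcp jig [-0.0392  0.0575  0.0312] Fjig [-6.6 -0.7  4.1] open 0.03000161076329382 t 4.2 q [ 0.05 -0.12  2.1  -0.    1.17 -1.82]
t: 4.6
tool_pos: [0.4691, 0.0996, 0.0312]
tool_rot: [0.465, -3.102, 0.0]
contact_force: [-6.1, -2.0, 3.3]
opening: 0.0302
grip_force: 3.3
tcp jig [-0.0365  0.0575  0.0312] Fjig [-6.4 -0.1  3.3] open 0.030241658781479264 t 4.6 q [ 0.05 -0.11  2.09 -0.    1.17 -1.81]
```

```bash
python3 -m jog '[[[-0.001,0,0],[0,0,0]],[[-0.002,0,0],[0,0,0]],[[-0.003,0,0],[0,0,0]],[[-0.003,0,0],[0,0,0]]]'
python3 -c "
from h import *
jigpos()"
python3 -m jog '[[[-0.001,0,0],[0,0,0]],[[-0.002,0,0],[0,0,0]],[[-0.002,0,0],[0,0,0]]]'
python3 -c "
from h import *
jigpos()"
```

```text
t: 5.0
tool_pos: [0.4693, 0.0996, 0.0311]
tool_rot: [0.465, -3.094, 0.002]
contact_force: [-17.0, -6.4, 13.5]
opening: 0.0298
grip_force: 8.9
tcp jig [-0.0363  0.0574  0.0311] Fjig [-18.1  -1.1  13.5] open 0.029770042973002588 t 5.0 q [ 0.06 -0.1   2.08 -0.    1.17 -1.81]
t: 5.3
tool_pos: [0.4693, 0.0995, 0.031]
tool_rot: [0.465, -3.089, 0.004]
contact_force: [-23.7, -9.3, 19.6]
opening: 0.0296
grip_force: 12.6
tcp jig [-0.0363  0.0574  0.031 ] Fjig [-25.4  -1.8  19.6] open 0.029625695945011937 t 5.3 q [ 0.06 -0.1   2.08 -0.    1.18 -1.81]
```

The block stopped hard with the TCP at x = -36.3 mm, against -36 expected. That puts it square on both pads, so I'll back off and look.

```bash
python3 -m jog '[[[0.005,0,0],[0,0,0]],[[0.01,0,0],[0,0,0]],[[0.02,0,0],[0,0,0]],[[0.035,0,0],[0,0,0]],[[0.05,0,0],[0,0,0]]]'
python3 -m jog '[[[0,0,-0.05],[0,0,0]],[[0,-0.03,-0.09],[0,0,0]],[[0,-0.08,-0.12],[0,0,0]],[[0,-0.13,-0.12],[0,0,0]],[[0,-0.16,-0.12],[0,0,0]]]' 0.65 60
python3 - <<'E'
from h import *
jigpos(); go(-.044,-.089,.14); go(-.044,-.089,.075)
t=optics.get_image("top")
a=t["image"][165:255,185:315]
b=optics.get_image("side")["image"][185:285,215:315]
e=lambda i:cv2.resize(i,(400,400*i.shape[0]//i.shape[1]),interpolation=cv2.INTER_CUBIC)
A,B=e(a),e(b);c=np.zeros((400,800,3),np.uint8);c[:A.shape[0],:400]=A;c[:B.shape[0],400:]=B
cv2.imwrite("pics/look2.png",c)
E
```

```text
t: 5.8
tool_pos: [0.4274, 0.0867, 0.0318]
tool_rot: [-0.465, 3.106, 0.0]
contact_force: [0.3, -0.5, -0.3]
opening: 0.0296
grip_force: 0.0
t: 6.3
tool_pos: [0.4763, -0.0687, 0.1543]
tool_rot: [-0.463, 3.102, -0.004]
contact_force: [-0.2, -0.1, 0.3]
opening: 0.0558
grip_force: 0.0
tcp jig [-0.0795 -0.1054  0.1543] Fjig [-0.2 -0.   0.3] open 0.05576622152483555 t 6.3 q [-0.3  -0.27  2.   -0.    1.4  -2.17]
shift [-0.0354  0.0166  0.0144] turn [-0.0032  0.0048 -0.0044] t 6.3 F [-0.2 -0.1  0.3]
shift [-0.0351  0.0168  0.0794] turn [-0.0032  0.0048 -0.0044] t 6.3 F [-0.2 -0.1  0.3]
```

View pics/look2.png

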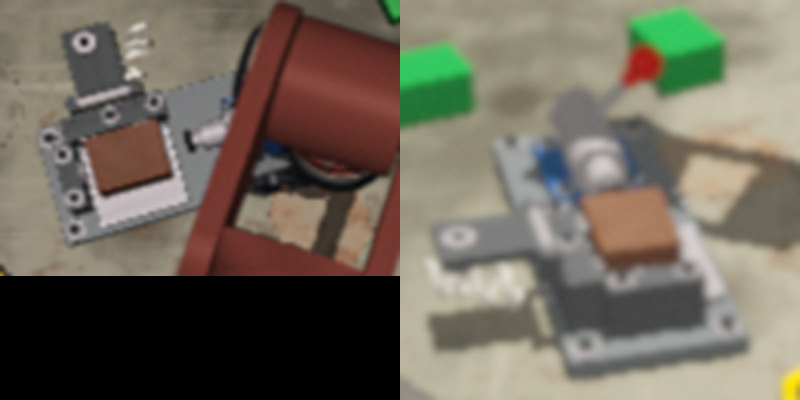

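The block now lies parallel to the fence, with its centre near (130,155) in the top half. The ball is still in the straight leg at side (643,65). Next I'll go over the ball and lower the open fingers on either side of it along y.

```bash
python3 -m jog '[[[-0.016,0.008,0],[0,0,-0.004]],[[-0.0315,0.0155,0],[0,0,-0.004]],[[-0.0315,0.0155,0],[0,0,-0.004]],[[-0.0315,0.0155,0.03],[0,0,-0.004]],[[-0.0315,0.0155,0.03],[0,0,-0.004]]]'
python3 - <<'E'
from h import *
jigpos(); go(-.048,-.090,.073)
a=optics.get_image("top")["image"][180:240,250:320]
b=optics.get_image("side")["image"][165:235,235:305]
e=lambda i:cv2.resize(i,(400,400*i.shape[0]//i.shape[1]),interpolation=cv2.INTER_CUBIC)
A,B=e(a),e(b);c=np.zeros((400,800,3),np.uint8);c[:A.shape[0],:400]=A;c[:B.shape[0],400:]=B
cv2.imwrite("pics/look3.png",c)
E
```

```text
t: 6.9
tool_pos: [0.497, -0.0412, 0.1179]
tool_rot: [0.471, -3.099, -0.004]
contact_force: [0.0, 0.7, -0.4]
opening: 0.0554
grip_force: 0.0
tcp jig [-0.0516 -0.0853  0.1179] Fjig [ 0.2  0.6 -0.4] open 0.05542942570741215 t 6.9 q [-0.23 -0.17  1.99 -0.    1.34 -2.1 ]
shift [-0.0039 -0.0049  0.0449] turn [ 0.0038 -0.0066  0.0009] t 6.9 F [ 0.   0.7 -0.4]
```

View pics/look3.png

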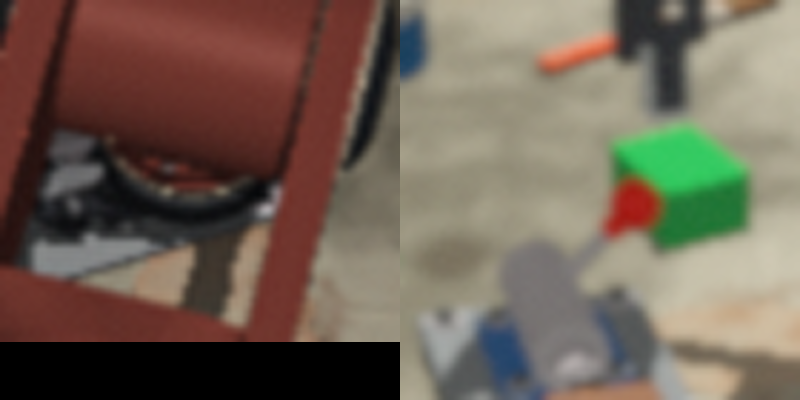

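The side view shows the fingertips at (667,108), above the ball at (635,205). I'll check that offset against the projection.

```bash
python3 - <<'E'
from h import *
s=optics.get_image("side");k=400/70
f=lambda w:(((proj(s,w)-[235,165]+.5)*k)+[400,0]).round().tolist()
o=ctrl.get_obs();T=R.from_rotvec(o["tool_rot"]);p=o["tool_pos"]
print("tip",f(p),"finger+y back tip",f(p+T.apply([0,.028+.007,-.009])))
for y in(-.095,-.090,-.085): print(y,f(place(J,[-.044,y,.085])))
E
```

```text
tip [[646.0, 140.0]] finger+y back tip [[663.0, 155.0]]
-0.095 [[633.0, 205.0]]
-0.09 [[635.0, 210.0]]
-0.085 [[638.0, 215.0]]
```

```bash
python3 - <<'E'
from h import *
s=optics.get_image("side");k=400/90
f=lambda w,k,o:(((proj(s,w)-o+.5)*k)+[400,0]).round().tolist()
for dz in(0,.008,.015,.02): print(dz,f(place(J,[-.0779,.0582+.022,.0287+dz]),400/90,[225,185]), f(place(J,[-.0516,-.0853+.035,.1179+dz]),400/70,[235,165]))
jigpos()
b=s["image"][165:235,235:305];cv2.imwrite("pics/look4.png",cv2.resize(b,None,fx=8,fy=8,interpolation=cv2.INTER_CUBIC))
E
```

```text
0 [[757.0, 296.0]] [[670.0, 183.0]]
0.008 [[758.0, 284.0]] [[670.0, 167.0]]
0.015 [[758.0, 273.0]] [[670.0, 153.0]]
0.02 [[758.0, 265.0]] [[669.0, 143.0]]
tcp jig [-0.0485 -0.0874  0.1229] Fjig [ 0.7 -0.1  0.2] open 0.055285963572434114 t 7.1 q [-0.23 -0.18  1.98  0.    1.34 -2.1 ]
```

View pics/look4.png

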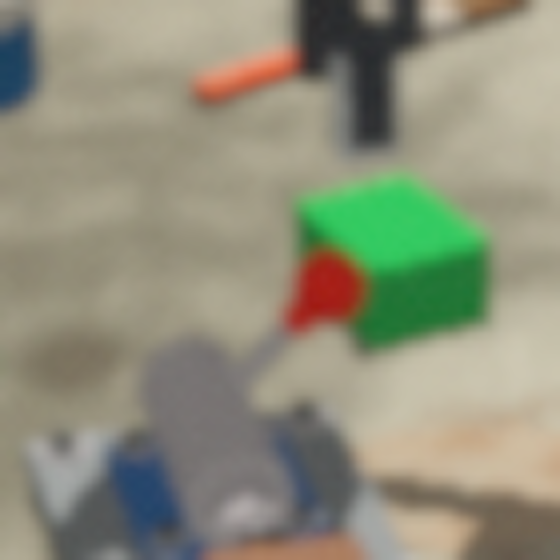

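```bash
python3 - <<'E'
from h import *
s=optics.get_image("side")
T=R.from_rotvec([-.4675,-3.1061,.0028]);p=np.array([.18373,.59676,.2092])
for y in(-.05,.05):
  for dz in(0,.013,.03,.045): print(y,dz,(proj(s,p+T.apply([0,y,-dz]))*1.4).round().tolist())
im=cv2.imread("pics/side0.png")[360:500,600:760]
cv2.imwrite("pics/look5.png",cv2.resize(im,None,fx=4,fy=4))
E
```

```text
-0.05 0 [[657.0, 442.0]]
-0.05 0.013 [[660.0, 432.0]]
-0.05 0.03 [[663.0, 419.0]]
-0.05 0.045 [[665.0, 408.0]]
0.05 0 [[651.0, 507.0]]
0.05 0.013 [[654.0, 497.0]]
0.05 0.03 [[657.0, 484.0]]
0.05 0.045 [[660.0, 471.0]]
```

View pics/look5.png

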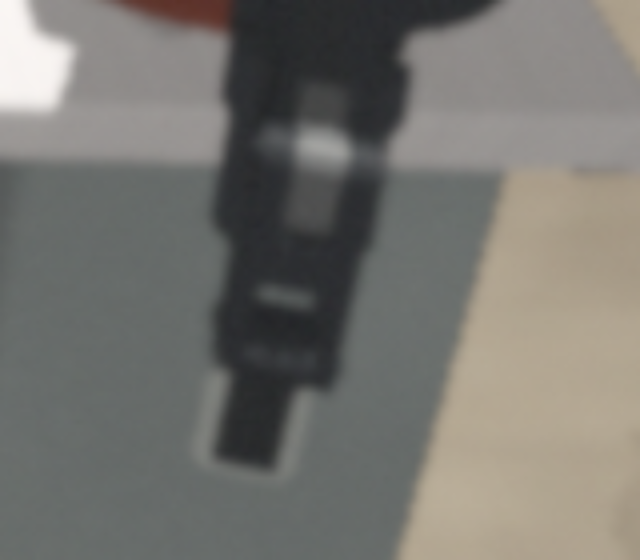

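No picture views are left, so from here I work by numbers and touch. The seen tips look higher than the nominal TCP, so I'll let the finger opening on the ball show how deep the grip is: 25 mm means it is past the equator.

```bash
python3 -m jog '[[[0.001,-0.0025,0],[0,0,0]],[[0.0015,-0.0025,0.02],[0,0,0]],[[0.0015,-0.0025,0.04],[0,0,0]],[[0.0015,-0.0025,0.053],[0,0,0]],[[0.0015,-0.0025,0.058],[0,0,0]]]'
python3 -c "
from h import *
jigpos()"
python3 -m jog '[[[0,0,0],[0,0,0]],[[0,0,0],[0,0,0]],[[0,0,0],[0,0,0]],[[0,0,0],[0,0,0]],[[0,0,0],[0,0,0]]]' 0.2 20
python3 -c "
from h import *
jigpos()"
```

```text
t: 7.65
tool_pos: [0.4988, -0.045, 0.0626]
tool_rot: [0.471, -3.104, -0.001]
contact_force: [-0.4, 0.7, -0.5]
opening: 0.0554
grip_force: 0.0
tcp jig [-0.051  -0.0894  0.0626] Fjig [-0.2  0.8 -0.5] open 0.05541290159300339 t 7.65 q [-0.24 -0.1   2.02 -0.    1.22 -2.11]
t: 8.15
tool_pos: [0.5002, -0.0452, 0.0649]
tool_rot: [-0.471, 3.105, -0.001]
contact_force: [-2.5, -0.1, 3.9]
opening: 0.0218
grip_force: 19.9
tcp jig [-0.0497 -0.09    0.0649] Fjig [-2.4  0.6  3.9] open 0.02182760197908349 t 8.15 q [-0.24 -0.11  2.02 -0.    1.22 -2.11]
```

The opening is only 21.8 mm with a 4 N upward push, so the pads hold the ball about 6 mm above its equator. That matches the picture. I'll open, go 13 mm lower and close again.

```bash
python3 -m jog '[[[0,0,0],[0,0,0]],[[0,0,0],[0,0,0]],[[0.001,0,0.006],[0,0,0]],[[0.001,0,0.013],[0,0,0]],[[0.001,0,0.013],[0,0,0]]]' 0.5 20
python3 -c "
from h import *
jigpos()"
python3 -m jog '[[[0,0,0],[0,0,0]],[[0,0,0],[0,0,0]],[[0,0,0],[0,0,0]],[[0,0,0],[0,0,0]],[[0,0,0],[0,0,0]]]' 0.2 40
python3 -c "
from h import *
jigpos()"
```

```text
t: 8.65
tool_pos: [0.4973, -0.045, 0.0489]
tool_rot: [0.471, -3.103, -0.002]
contact_force: [0.6, 0.3, -0.0]
opening: 0.0425
grip_force: 0.0
tcp jig [-0.0524 -0.089   0.0489] Fjig [ 0.7  0.1 -0. ] open 0.04246945869700443 t 8.65 q [-0.24 -0.09  2.03  0.    1.2  -2.11]
t: 9.15
tool_pos: [0.4984, -0.0454, 0.0506]
tool_rot: [0.471, -3.105, 0.0]
contact_force: [-1.5, -0.0, -1.5]
opening: 0.0222
grip_force: 39.2
tcp jig [-0.0515 -0.0896  0.0506] Fjig [-1.4  0.4 -1.5] open 0.022191282917135496 t 9.15 q [-0.24 -0.09  2.03 -0.    1.2  -2.11]
```

```bash
python3 - <<'E'
from h import *
s=optics.get_image("side");im=s["image"].astype(int)
f=lambda w:proj(s,w).round(1).tolist()
o=ctrl.get_obs()
print("ball",f(place(J,[-.044,-.09,.085])),"tcp",f(o["tool_pos"]))
for r in range(175,225):
    print(r,"".join("R" if (b[2]>110 and b[1]<70) else "g" if b[1]>b[2]+40 and b[1]>b[0]+30 else "#" if b.max()<75 else "+" if b.max()<125 else "." for b in im[r,262:300]))
E
```

```text
ball [[275.7, 201.3]] tcp [[278.6, 212.3]]
175 ........+#########+....++.............
176 .........+########+....++.............
177 .........+########+.....+.............
178 .........+########+.....+.............
179 .........+########++....++............
180 .........+#########++...+++...........
181 .........+##########++.++++...........
182 .........+##########+++++++...........
183 ..........+##########+++##+...........
184 ..........+##########+++##+...........
185 ...........+##########+###+...........
186 ...........+#############++...........
187 ...........+#############+............
188 ...........++############+............
189 ............+############ggg..........
190 ..........gg+###########+ggggg........
191 ..........gg+###########ggggggg.......
192 ...........g+###########gggggggg......
193 ..........+g+###########ggggggggg.....
194 ..........+++#########+ggggggggggg....
195 ..........++++++#####+gggggggggggg....
196 ..........++R++++####+gggggggggggg....
197 ............R..++####+gggggggggggg....
198 ...........RRR.++####+gggggggggggg....
199 ...........RR..++####
[... 392 characters left out ...]
............
209 +.....................................
210 ++....................................
211 ++....................................
212 +++...................................
213 +++...................................
214 +++...................................
215 +++.......+++.........................
216 ++++.....+++++........................
217 +++++++++++++++.......................
218 +++++++++++++++.......................
219 ++++++++++++++++......................
220 ++++++++++++++++......................
221 +++++++++++++++++.....................
222 ......+++++++++++.....................
223 .......+++++++++++++..................
224 .......++++++++++++++++...............
```

The pixel map shows the finger at columns 276-284 with its tip at row 207, and the ball centred at column 275.7. The pads only catch the ball's outer edge, which explains the 22 mm opening. The height is fine, so I'll regrip 10 mm further towards +x and 4 mm higher.

```bash
python3 -m jog '[[[0,0,0],[0,0,0]],[[0,0,0],[0,0,0]],[[-0.005,0,-0.004],[0,0,0]],[[-0.010,0,-0.004],[0,0,0]],[[-0.010,0,-0.004],[0,0,0]]]' 0.5 40
python3 -m jog '[[[0,0,0],[0,0,0]],[[0,0,0],[0,0,0]],[[0,0,0],[0,0,0]],[[0,0,0],[0,0,0]],[[0,0,0],[0,0,0]]]' 0.2 40
python3 - <<'E'
from h import *
jigpos()
s=optics.get_image("side");im=s["image"].astype(int)
for r in range(186,212):
    print(r,"".join("R" if (b[2]>110 and b[1]<70) else "g" if b[1]>b[2]+40 and b[1]>b[0]+30 else "#" if b.max()<75 else "+" if b.max()<125 else "." for b in im[r,262:292]))
E
```

```text
t: 9.7
tool_pos: [0.5094, -0.0423, 0.0555]
tool_rot: [-0.472, 3.104, -0.001]
contact_force: [0.3, -0.6, 0.3]
opening: 0.0428
grip_force: 0.0
t: 10.2
tool_pos: [0.5082, -0.0424, 0.0548]
tool_rot: [0.471, -3.106, -0.0]
contact_force: [-1.1, 0.2, 1.5]
opening: 0.0224
grip_force: 39.1
tcp jig [-0.0413 -0.0897  0.0548] Fjig [-1.   0.5  1.5] open 0.02242191150665917 t 10.2 q [-0.23 -0.07  2.01  0.    1.2  -2.1 ]
186 .......+#############+........
187 .......++############gggg.....
188 ........+############gggggg...
189 ........++###########ggggggg..
190 ........+###########+gggggggg.
191 ........+###########gggggggggg
192 ........+###########gggggggggg
193 ........++#########+gggggggggg
194 ........++########+ggggggggggg
195 ........+++++####+gggggggggggg
196 ........+++++####+gggggggggggg
197 ........+++++####+gggggggggggg
198 .........++++####+gggggggggggg
199 .........++++####++ggggggggggg
200 .........++++####++ggggggggggg
201 ...........++####++ggggggggggg
202 ...........++####++ggggggggggg
203 ............+####++ggggggggggg
204 ............++#++++ggggggggggg
205 .............++++++ggggggggggg
206 .................++gggggggg...
207 .................++gggg.......
208 ..................++..........
209 +.............................
210 +.............................
211 ++............................
```

The pad now covers the ball fully and the grip is firm. I'll push along +y and watch the force.

```bash
python3 -m jog '[[[0,0.003,0],[0,0,0]],[[0,0.006,0],[0,0,0]],[[0,0.009,0],[0,0,0]],[[0,0.012,0],[0,0,0]],[[0,0.014,0],[0,0,0]]]'
python3 -c "
from h import *
jigpos()"
python3 -m jog '[[[0,0.002,0],[0,0,0]],[[0,0.004,0],[0,0,0]],[[0,0.006,0],[0,0,0]],[[0,0.008,0],[0,0,0]],[[0,0.01,0],[0,0,0]]]'
python3 -c "
from h import *
jigpos()"
```

```text
t: 10.75
tool_pos: [0.5038, -0.0288, 0.0549]
tool_rot: [0.472, -3.106, 0.0]
contact_force: [-2.0, -2.4, 1.1]
opening: 0.0221
grip_force: 39.3
tcp jig [-0.0414 -0.0754  0.0549] Fjig [-2.6 -1.7  1.1] open 0.022140055959647416 t 10.75 q [-0.2  -0.08  2.02 -0.    1.21 -2.08]
t: 11.25
tool_pos: [0.5012, -0.0204, 0.0549]
tool_rot: [0.472, -3.106, 0.004]
contact_force: [-1.3, -7.6, 1.3]
opening: 0.0221
grip_force: 39.3
tcp jig [-0.0414 -0.0666  0.0549] Fjig [-3.5 -6.9  1.3] open 0.022138066349327048 t 11.25 q [-0.19 -0.09  2.03 -0.    1.2  -2.06]
```

```bash
python3 -m jog '[[[0,0.002,0],[0,0,0]],[[0,0.004,0],[0,0,0]],[[0,0.006,0],[0,0,0]],[[0,0.008,0],[0,0,0]],[[0,0.008,0],[0,0,0]]]'
python3 -c "
from h import *
jigpos()"
python3 -m jog '[[[0,0.0015,0],[0,0,0]],[[0,0.003,0],[0,0,0]],[[0,0.0045,0],[0,0,0]],[[0,0.0045,0],[0,0,0]]]'
python3 -c "
from h import *
jigpos()"
```

```text
t: 11.75
tool_pos: [0.4987, -0.0128, 0.0549]
tool_rot: [0.472, -3.106, 0.004]
contact_force: [-1.4, -6.6, 1.5]
opening: 0.0222
grip_force: 39.4
tcp jig [-0.0415 -0.0586  0.0549] Fjig [-3.3 -5.9  1.5] open 0.022209501560394945 t 11.75 q [-0.17 -0.1   2.04 -0.    1.21 -2.04]
t: 12.15
tool_pos: [0.498, -0.0097, 0.0551]
tool_rot: [-0.472, 3.105, -0.008]
contact_force: [-1.3, -10.4, 1.3]
opening: 0.0223
grip_force: 39.4
tcp jig [-0.0413 -0.0554  0.0551] Fjig [-4.3 -9.6  1.3] open 0.022347978281399807 t 12.15 q [-0.17 -0.1   2.04 -0.01  1.2  -2.04]
```

```bash
python3 -m jog '[[[0,0.0015,0],[0,0,0]],[[0,0.003,0],[0,0,0]],[[0,0.004,0],[0,0,0]],[[0,0.004,0],[0,0,0]]]'
python3 -c "
from h import *
jigpos()"
python3 -m jog '[[[0,0.0015,0],[0,0,0]],[[0,0.003,0],[0,0,0]],[[0,0.004,0],[0,0,0]],[[0,0.004,0],[0,0,0]]]'
python3 -c "
from h import *
jigpos()"
```

```text
t: 12.55
tool_pos: [0.4973, -0.0076, 0.0552]
tool_rot: [-0.472, 3.104, -0.014]
contact_force: [1.5, -17.1, -1.1]
opening: 0.0223
grip_force: 39.5
tcp jig [-0.0413 -0.0532  0.0552] Fjig [ -3.6 -16.7  -1.1] open 0.02225089235122498 t 12.55 q [-0.16 -0.11  2.04 -0.01  1.2  -2.03]
t: 12.95
tool_pos: [0.4973, -0.0072, 0.0553]
tool_rot: [-0.472, 3.103, -0.026]
contact_force: [5.2, -28.4, -4.5]
opening: 0.0223
grip_force: 39.7
tcp jig [-0.0412 -0.0528  0.0553] Fjig [ -3.5 -28.7  -4.5] open 0.022280550739585445 t 12.95 q [-0.15 -0.11  2.04 -0.02  1.2  -2.02]
```

The slide hit its hard end after 36.9 mm of travel, at 29 N. I'll ease the forward push slightly and swing down along the arc.

```bash
python3 -m jog '[[[0,-0.002,0],[0,0,0]],[[0.0019,-0.002,0.002],[0,0,0]],[[0.0037,-0.002,0.0039],[0,0,0]],[[0.0057,-0.002,0.0065],[0,0,0]],[[0.0076,-0.002,0.0091],[0,0,0]]]'
python3 -c "
from h import *
jigpos()"
```

```text
t: 13.45
tool_pos: [0.4926, -0.0091, 0.0492]
tool_rot: [-0.471, 3.098, -0.019]
contact_force: [1.5, -19.0, 8.8]
opening: 0.0223
grip_force: 40.4
tcp jig [-0.0463 -0.0533  0.0492] Fjig [ -4.2 -18.6   8.8] open 0.022325666817879855 t 13.45 q [-0.16 -0.11  2.06 -0.01  1.19 -2.03]
```

```bash
python3 -m jog '[[[0.0017,0,0.0028],[0,0,0]],[[0.0033,0,0.0056],[0,0,0]],[[0.0048,0,0.0085],[0,0,0]],[[0.0061,0,0.0115],[0,0,0]],[[0.0072,0,0.0145],[0,0,0]]]'
python3 -c "
from h import *
jigpos()"
```

```text
t: 13.95
tool_pos: [0.486, -0.0113, 0.0345]
tool_rot: [-0.471, 3.098, -0.02]
contact_force: [3.2, -19.4, 6.7]
opening: 0.0225
grip_force: 42.8
tcp jig [-0.0532 -0.0534  0.0345] Fjig [ -2.7 -19.5   6.7] open 0.022502212103487337 t 13.95 q [-0.17 -0.11  2.08 -0.01  1.16 -2.04]
```

```bash
python3 -m jog '[[[0.001,0,0.0031],[0,0,0]],[[0.0018,0,0.0062],[0,0,0]],[[0.0025,0,0.0094],[0,0,0]],[[0.003,0,0.0126],[0,0,0]],[[0.0032,0,0.0159],[0,0,0]]]'
python3 -c "
from h import *
jigpos()"
python3 -m jog '[[[0.0002,0,0.0032],[0,0,0]],[[0.0002,0,0.0065],[0,0,0]],[[0,0,0.0097],[0,0,0]],[[-0.0004,0,0.0129],[0,0,0]],[[-0.0004,0,0.0129],[0,0,0]]]'
python3 -c "
from h import *
jigpos()"
```

```text
t: 14.45
tool_pos: [0.4828, -0.0123, 0.0183]
tool_rot: [-0.472, 3.098, -0.02]
contact_force: [4.1, -20.4, 4.8]
opening: 0.022
grip_force: 44.7
tcp jig [-0.0565 -0.0534  0.0183] Fjig [ -2.1 -20.7   4.8] open 0.022010611913134814 t 14.45 q [-0.17 -0.09  2.1  -0.01  1.12 -2.04]
t: 14.95
tool_pos: [0.4833, -0.0122, 0.0048]
tool_rot: [-0.472, 3.098, -0.019]
contact_force: [4.4, -21.1, 1.3]
opening: 0.0226
grip_force: 45.7
tcp jig [-0.0561 -0.0534  0.0048] Fjig [ -2.1 -21.4   1.3] open 0.02263884849533354 t 14.95 q [-0.17 -0.07  2.1  -0.01  1.1  -2.04]
```

```bash
python3 -m jog '[[[-0.0003,0,0.002],[0,0,0]],[[-0.0006,0,0.004],[0,0,0]],[[-0.0009,0,0.005],[0,0,0]],[[-0.0009,0,0.005],[0,0,0]]]'
python3 -c "
from h import *
jigpos()"
```

```text
t: 15.35
tool_pos: [0.4841, -0.0119, -0.0]
tool_rot: [-0.472, 3.098, -0.019]
contact_force: [4.6, -21.2, 2.2]
opening: 0.0219
grip_force: 46.1
tcp jig [-0.0552 -0.0534 -0.    ] Fjig [ -1.9 -21.6   2.2] open 0.021937963943953566 t 15.35 q [-0.17 -0.06  2.1  -0.01  1.09 -2.04]
```

```bash
python3 -m jog '[[[-0.0003,0,0.0015],[0,0,0]],[[-0.0006,0,0.003],[0,0,0]],[[-0.0006,0,0.003],[0,0,0]]]'
python3 -c "
from h import *
jigpos()"
```

```text
t: 15.65
tool_pos: [0.4848, -0.0116, -0.0031]
tool_rot: [-0.473, 3.097, -0.019]
contact_force: [4.9, -20.7, 2.2]
opening: 0.0225
grip_force: 46.1
tcp jig [-0.0545 -0.0534 -0.0031] Fjig [ -1.5 -21.3   2.2] open 0.022526823861386023 t 15.65 q [-0.17 -0.05  2.1  -0.01  1.08 -2.04]
```

```bash
python3 - <<'E'
from h import *
jigpos()
s=optics.get_image("side");im=s["image"].astype(int)
print("ball end",proj(s,place(J,[[-.061,-.054,.030],[-.061,-.054+.02,.022],[-.055,-.04,.015]])).round(1).tolist())
for r in range(200,242):
    print(r,"".join("R" if (b[2]>90 and b[1]<60) else "#" if b.max()<75 else "+" if b.max()<125 else "." for b in im[r,262:304]))
E
```

```text
tcp jig [-0.0545 -0.0534 -0.0031] Fjig [ -1.5 -21.3   2.2] open 0.022526823861386023 t 15.65 q [-0.17 -0.05  2.1  -0.01  1.08 -2.04]
ball end [[285.2, 224.8], [287.0, 231.1], [284.3, 232.5]]
200 ..........++++###########++++#+++.........
201 ..........++++##########+++.+++++.........
202 ...........+++##########++...++++.........
203 ............++##########+....++++.........
204 .............+##########+....++++.........
205 ..............+#########+....+++..........
206 ..............+#########++...+++..........
207 ..............++#########+++++++..........
208 ...............+##########++++++..........
209 ...............++##########++##+..........
210 ...............++##########++##+..........
211 ...............++#############++..........
212 ................+#############+...........
213 .+...............+############+...........
214 ++...............+############+...........
215 +++..............+############+...........
216 +++........+.....+############+...........
217 +++++............+###########+............
218 +++++++.........++###########+............
219 ++++++++++++
[... 364 characters left out ...]
++++++++++++++++++++++####+...............
228 ++++++++++++++++++++++###++...............
229 ++++++++++++++++++++++###++...............
230 +++++++++++++++++++++++++++++++++.........
231 ++++....+++++++++++++++++++..+++++++++++..
232 +++......++++++++++++++++++........+++++++
233 ++........+++++....++++++++..........+++++
234 ++.................++++++++..........+++++
235 +...................++++++++.........+++++
236 ....................+++++++..........+++++
237 .....................++++++.........++++++
238 ......................+++++.........++++++
239 ......................++++.........+++++++
240 ......................++++.........+++++++
241 .......................++..........+++++++
```

```bash
python3 -m jog '[[[-0.0003,0,0.0015],[0,0,0]],[[-0.0006,0,0.003],[0,0,0]],[[-0.0006,0,0.003],[0,0,0]]]'
python3 -c "
from h import *
jigpos();print(ctrl.get_obs()['wrist_torque'])"
```

```text
t: 16.0
tool_pos: [0.4851, -0.0116, -0.0057]
tool_rot: [-0.473, 3.099, -0.019]
contact_force: [0.9, -21.7, 5.1]
opening: 0.0224
grip_force: 48.7
tcp jig [-0.0542 -0.0534 -0.0057] Fjig [ -5.5 -21.    5.1] open 0.02238082559682806 t 16.0 q [-0.17 -0.04  2.1  -0.01  1.07 -2.04]
[-3.31797912 -0.43450528  0.10162865]
```

```bash
python3 -m jog '[[[0,0,0.0015],[0,0,0]],[[0,0,0.003],[0,0,0]],[[0,0,0.003],[0,0,0]]]'
python3 -c "
from h import *
jigpos()"
```

```text
t: 16.3
tool_pos: [0.4852, -0.0116, -0.0061]
tool_rot: [-0.473, 3.101, -0.018]
contact_force: [-9.1, -20.6, 25.4]
opening: 0.0221
grip_force: 59.4
tcp jig [-0.0541 -0.0534 -0.0061] Fjig [-14.8 -17.   25.4] open 0.022145017630092627 t 16.3 q [-0.17 -0.04  2.1  -0.01  1.08 -2.04]
```

Hard stop at 25 N, after about 61 mm down. I'll relieve the load, open, lift straight up and measure the ball by colour in both cameras.

```bash
python3 -m jog '[[[0.001,-0.002,-0.002],[0,0,0]],[[0.001,-0.004,-0.003],[0,0,0]],[[0.001,-0.004,-0.003],[0,0,0]]]'
python3 -c "
from h import *
jigpos()"
python3 -m jog '[[[0,0,0],[0,0,0]],[[0,0,0],[0,0,0]],[[0,0,0],[0,0,0]],[[0,0,0],[0,0,0]]]' 0.65
python3 -c "
from h import *
jigpos()"
python3 -m jog '[[[0,0,-0.02],[0,0,0]],[[0,0,-0.05],[0,0,0]],[[0,0,-0.09],[0,0,0]],[[0,0,-0.13],[0,0,0]],[[0,0,-0.17],[0,0,0]]]'
python3 -m jog '[[[0.05,-0.0,0],[0,0,0]],[[0.08,-0.04,0],[0,0,0]],[[0.11,-0.08,0],[0,0,0]],[[0.13,-0.12,0],[0,0,0]],[[0.13,-0.16,0],[0,0,0]]]'
python3 - <<'E'
from h import *
jigpos();P={}
for n in("top","side"):
    d=optics.get_image(n);c=d["image"].astype(int)
    u,v=proj(d,place(J,[-.055,-.06,.05]))[0].astype(int);x0,y0=u-20,v-20
    w=c[y0:y0+40,x0:x0+40]
    y,x=np.nonzero((w[...,2]>95)&(w[...,1]<60)&(w[...,0]<60))
    P[n]=(d,np.array([x.mean()+x0,y.mean()+y0]) if len(x) else None); print(n,P[n][1],len(x))
    for q in([-.061,-.0565,.030],[-.044,-.0535,.085],[-.0565,-.0565,.064]): print(q,proj(d,place(J,q)).round(1))
f=lambda X:np.r_[*(proj(d,X)[0]-p for d,p in P.values())]
r=least_squares(f,[.48,0,.04]);X=r.x;a=J[2]
print("ball",X,r.fun.round(2),"jig",[(X[0]-J[0])*np.cos(a)+(X[1]-J[1])*np.sin(a),-(X[0]-J[0])*np.sin(a)+(X[1]-J[1])*np.cos(a)])
# block outline, top
d=P["top"][0];c=d["image"][165:255,185:315];h=cv2.cvtColor(c,cv2.COLOR_BGR2HSV)
m=((h[...,0]<12)&(h[...,1]>110)&(c[...,2]<150)).astype(np.uint8);k,l,st,ce=cv2.connectedComponentsWithStats(m);i=1+st[1:,4].argmax()
print("block",ce[i]+[185,165],st[i],"expected seated",proj(d,place(J,[0,.067,.059])),"rect",cv2.minAreaRect(cv2.findContours((l==i).astype(np.uint8),0,1)[0][0]))
E
```

```text
t: 16.6
tool_pos: [0.4856, -0.0129, -0.0058]
tool_rot: [-0.47, 3.097, -0.01]
contact_force: [3.6, -9.5, 3.7]
opening: 0.0225
grip_force: 46.7
tcp jig [-0.054  -0.0549 -0.0058] Fjig [  0.6 -10.2   3.7] open 0.022469942381959866 t 16.6 q [-0.18 -0.04  2.1  -0.    1.07 -2.05]
t: 17.0
tool_pos: [0.4803, -0.0099, -0.0093]
tool_rot: [0.471, -3.105, -0.002]
contact_force: [-0.3, -0.1, 0.1]
opening: 0.0554
grip_force: 0.0
tcp jig [-0.0582 -0.0504 -0.0093] Fjig [-0.3  0.   0.1] open 0.05542066211343028 t 17.0 q [-0.18 -0.04  2.1   0.    1.08 -2.05]
t: 17.5
tool_pos: [0.4803, -0.0099, 0.1623]
tool_rot: [0.472, -3.105, -0.001]
contact_force: [0.9, -0.3, 1.0]
opening: 0.0552
grip_force: 0.0
t: 18.0
tool_pos: [0.4028, -0.2032, 0.1612]
tool_rot: [-0.469, 3.106, -0.0]
contact_force: [1.4, 0.2, -0.6]
opening: 0.0557
grip_force: 0.0
tcp jig [-0.1896 -0.2121  0.1612] Fjig [ 1.4 -0.3 -0.6] open 0.0556632990790398 t 18.0 q [-0.63 -0.35  2.06  0.    1.44 -2.5 ]
top [273.62903226 225.20967742] 62
[-0.061, -0.0565, 0.03] [[275.1 226.2]]
[-0.044, -0.0535, 0.085] [[271.8 217.3]]
[-0.0565, -0.0565, 0.064] [[274.4 222.8]]
side [284.34482759 222.89655172] 29
[-0.061, -0.0565, 0.03] [[285.  224.4]]
[-0.044, -0.0535, 0.085] [[278.8 207.5]]
[-0.0565, -0.0565, 0.064] [[283.2 213.4]]
ball [ 0.48104571 -0.0126832   0.03674547] [-0.    0.07 -0.07 -0.01] jig [np.float64(-0.05837260695713428), np.float64(-0.05327225131846935)]
block [223.20905172 216.75215517] [ 24  40  28  24 464] expected seated [[224.04876648 215.72660376]] rect ((38.339622497558594, 51.68867492675781), (19.093114852905273, 25.27433967590332), 74.05460357666016)
```

```bash
python3 - <<'E'
from h import *
s=optics.get_image("side");c=s["image"].astype(int)
for r in range(214,232): print(r," ".join("%3d/%-3d"%(c[r,k,2],c[r,k,1]) for k in range(277,293)))
E
```

```text
214 167/161 168/161 169/163 168/162 161/156 151/147 142/137 139/134 139/135 140/137 136/132 126/120 117/112 112/106 110/104 108/104
215 167/163 171/165 176/170 178/172 179/173 176/171 175/169 176/169 176/171 174/169 169/162 158/149 143/134 135/126 126/118 115/107
216 168/164 173/168 178/172 182/176 186/180 189/183 191/184 195/186 196/187 193/185 189/179 183/171 174/162 168/155 156/145 143/132
217 169/167 176/172 181/177 186/181 191/183 195/185 202/186 208/183 209/181 208/180 202/180 196/179 191/177 188/173 182/166 174/156
218 169/168 178/174 187/179 192/182 198/182 206/176 217/169 226/156 229/150 226/151 220/162 211/172 204/178 198/178 195/174 192/169
219 171/169 182/172 195/173 203/172 210/164 220/148 231/129 241/111 245/100 244/106 238/124 227/147 214/164 204/173 200/173 197/170
220 179/171 192/164 209/153 221/146 225/128 230/104 237/80  245/64  249/61  249/64  244/80  234/112 220/143 206/162 200/171 199/171
221 192/180 203/161 221/131 232/105 233/86  231/63  233/47  238/41  243/48  243/46  239/51  230/78  218/122 205/154 200/171 199/175
222 189/175 197/154 214/115 226/76  226/53  
[... 575 characters left out ...]
 186/149 195/171 200/184 203/189 203/189
227 157/161 153/156 149/151 143/141 141/130 156/130 173/138 179/135 180/133 182/139 189/156 196/172 201/182 204/188 203/189 204/189
228 143/148 133/136 126/129 118/120 121/118 147/132 174/152 189/165 193/168 196/171 198/177 202/183 204/185 205/188 205/188 205/188
229 132/138 125/129 121/125 119/122 121/122 142/136 170/157 190/173 199/181 201/182 203/185 204/187 205/186 205/185 205/186 205/185
230 143/148 145/149 144/148 146/149 145/148 152/151 166/160 181/169 189/174 192/176 197/180 202/184 205/185 206/185 205/182 205/181
231 154/159 159/162 160/163 160/163 159/163 160/162 163/162 163/156 163/150 168/152 181/163 195/175 203/182 206/183 205/180 204/179
```

The ball reads about 3-5 mm higher than the end of the leg, roughly 93-97° against 100°. I'll press down on it from above with shut fingers to make sure it is fully home.

```bash
python3 -m jog '[[[-0.02,0.03,0],[0,0,0]],[[-0.05,0.065,0],[0,0,0]],[[-0.08,0.1,0],[0,0,0]],[[-0.11,0.135,0],[0,0,0]],[[-0.1275,0.156,0],[0,0,0]]]' 0 40
python3 -m jog '[[[0,0,0.02],[0,0,0]],[[0,0,0.05],[0,0,0]],[[0,0,0.06],[0,0,0]],[[0,0,0.06],[0,0,0]]]'
python3 -c "
from h import *
jigpos();go(-.062,-.056,.075)"
```

```text
t: 18.65
tool_pos: [0.4797, -0.0109, 0.1611]
tool_rot: [0.478, -3.105, -0.002]
contact_force: [0.1, -0.2, -0.2]
opening: 0.0004
grip_force: 0.0
t: 19.05
tool_pos: [0.4777, -0.0139, 0.0991]
tool_rot: [0.472, -3.101, -0.003]
contact_force: [-0.1, 0.5, 0.5]
opening: -0.0001
grip_force: 0.0
tcp jig [-0.0619 -0.0534  0.0991] Fjig [0.  0.5 0.5] open -0.00010741605271381528 t 19.05 q [-0.19 -0.21  2.05  0.    1.3  -2.06]
shift [-0.     -0.0027  0.0241] turn [ 0.0026 -0.0043  0.0014] t 19.05 F [-0.1  0.5  0.5]
```

```bash
python3 -m jog '[[[0,-0.002,0.015],[0,0,0]],[[0,-0.002,0.03],[0,0,0]],[[0,-0.002,0.04],[0,0,0]],[[0,-0.002,0.044],[0,0,0]],[[0,-0.002,0.048],[0,0,0]]]'
python3 -c "
from h import *
jigpos()"
python3 -m jog '[[[0,0,0.002],[0,0,0]],[[0,0,0.004],[0,0,0]],[[0,0,0.006],[0,0,0]],[[0,0,0.006],[0,0,0]]]'
python3 -c "
from h import *
jigpos()"
python3 -m jog '[[[0,0,0.002],[0,0,0]],[[0,0,0.004],[0,0,0]],[[0,0,0.006],[0,0,0]],[[0,0,0.006],[0,0,0]]]'
python3 -c "
from h import *
jigpos()"
```

```text
t: 19.55
tool_pos: [0.4803, -0.0171, 0.0529]
tool_rot: [0.471, -3.106, -0.0]
contact_force: [0.3, -0.7, 0.3]
opening: -0.0003
grip_force: 0.0
tcp jig [-0.0603 -0.0572  0.0529] Fjig [ 0.1 -0.8  0.3] open -0.00025383866119762757 t 19.55 q [-0.19 -0.14  2.08  0.    1.21 -2.06]
t: 19.95
tool_pos: [0.4804, -0.017, 0.0474]
tool_rot: [-0.471, 3.106, -0.0]
contact_force: [-0.7, -0.3, -0.2]
opening: -0.0002
grip_force: 0.0
tcp jig [-0.0602 -0.0572  0.0474] Fjig [-0.7 -0.1 -0.2] open -0.00017806675956325542 t 19.95 q [-0.19 -0.13  2.08 -0.    1.2  -2.06]
t: 20.35
tool_pos: [0.4801, -0.0169, 0.041]
tool_rot: [0.471, -3.105, -0.0]
contact_force: [0.3, 0.5, -0.6]
opening: -0.0001
grip_force: 0.0
tcp jig [-0.0605 -0.057   0.041 ] Fjig [ 0.5  0.4 -0.6] open -9.637125179752358e-05 t 20.35 q [-0.19 -0.13  2.08 -0.    1.18 -2.06]
```

```bash
python3 -m jog '[[[0,0,0.002],[0,0,0]],[[0,0,0.004],[0,0,0]],[[0,0,0.006],[0,0,0]],[[0,0,0.006],[0,0,0]]]'
python3 -c "
from h import *
jigpos()"
python3 -m jog '[[[0,0,0.002],[0,0,0]],[[0,0,0.004],[0,0,0]],[[0,0,0.004],[0,0,0]]]'
python3 -c "
from h import *
jigpos()"
python3 -m jog '[[[0,0,0.002],[0,0,0]],[[0,0,0.003],[0,0,0]],[[0,0,0.003],[0,0,0]]]'
python3 -c "
from h import *
jigpos()"
```

```text
t: 20.75
tool_pos: [0.4801, -0.0169, 0.035]
tool_rot: [0.471, -3.105, -0.0]
contact_force: [-0.3, -0.0, -0.4]
opening: 0.0
grip_force: 0.0
tcp jig [-0.0605 -0.057   0.035 ] Fjig [-0.3  0.1 -0.4] open 1.2160125489315872e-06 t 20.75 q [-0.19 -0.12  2.09 -0.    1.17 -2.06]
t: 21.05
tool_pos: [0.4802, -0.0169, 0.031]
tool_rot: [0.471, -3.105, -0.0]
contact_force: [-0.9, 0.1, 0.2]
opening: 0.0002
grip_force: 0.0
tcp jig [-0.0605 -0.057   0.031 ] Fjig [-0.8  0.4  0.2] open 0.00017191413000842423 t 21.05 q [-0.19 -0.11  2.09  0.    1.16 -2.06]
t: 21.35
tool_pos: [0.4803, -0.0169, 0.0282]
tool_rot: [0.471, -3.106, -0.0]
contact_force: [0.5, -0.3, 0.2]
opening: 0.0002
grip_force: 0.0
tcp jig [-0.0604 -0.0571  0.0282] Fjig [ 0.4 -0.4  0.2] open 0.00020563660211331462 t 21.35 q [-0.19 -0.11  2.09 -0.    1.16 -2.06]
```

```bash
for a in 1; do python3 -m jog '[[[0,0,0.002],[0,0,0]],[[0,0,0.004],[0,0,0]],[[0,0,0.004],[0,0,0]]]' | grep -E "pos|force"; done
python3 -m jog '[[[0,0,0.002],[0,0,0]],[[0,0,0.004],[0,0,0]],[[0,0,0.004],[0,0,0]]]' | grep -E "pos|force"
python3 -m jog '[[[0,0,0.002],[0,0,0]],[[0,0,0.003],[0,0,0]],[[0,0,0.003],[0,0,0]]]' | grep -E "pos|force"
```

```text
tool_pos: [0.4801, -0.0169, 0.024]
contact_force: [0.3, -0.1, -0.1]
grip_force: 0.0
tool_pos: [0.4807, -0.017, 0.0212]
contact_force: [-2.7, 0.2, 5.8]
grip_force: 2.7
tool_pos: [0.4809, -0.0172, 0.0203]
contact_force: [-10.9, 0.5, 21.4]
grip_force: 10.1
```

The contact is stiff: 21 N builds up over less than 1 mm, where a free handle would swing at 3 N. The handle is at the end of the cross leg, so I'll retreat, check once more and hand in.

```bash
python3 -m jog '[[[0,0,-0.01],[0,0,0]],[[0,0,-0.04],[0,0,0]],[[0,0,-0.08],[0,0,0]],[[0,0,-0.12],[0,0,0]],[[0,0,-0.15],[0,0,0]]]' | grep force
python3 -m jog '[[[0.05,0,0],[0,0,0]],[[0.08,-0.04,0],[0,0,0]],[[0.11,-0.08,0],[0,0,0]],[[0.13,-0.12,0],[0,0,0]],[[0.13,-0.16,0],[0,0,0]]]' | grep force
python3 - <<'E'
from h import *
jigpos()
for n in("top","side"):
    d=optics.get_image(n);c=d["image"].astype(int);u,v=proj(d,place(J,[-.055,-.06,.05]))[0].astype(int)
    w=c[v-20:v+20,u-20:u+20];y,x=np.nonzero((w[...,2]>95)&(w[...,1]<60)&(w[...,0]<60));print(n,x.mean()+u-20,y.mean()+v-20,len(x))
    if n=="top":
        c=d["image"][165:255,185:315];h=cv2.cvtColor(c,cv2.COLOR_BGR2HSV)
        m=((h[...,0]<12)&(h[...,1]>110)&(c[...,2]<150)).astype(np.uint8);k,l,st,ce=cv2.connectedComponentsWithStats(m);i=1+st[1:,4].argmax()
        b,e=fit(d,[(.025,.033,.059),(.025,-.033,.059),(-.025,-.033,.059),(-.025,.033,.059)],sorted_:=None,None) if 0 else (ce[i]+[185,165],st[i]);print(b,e)
E
```

```text
contact_force: [0.8, -0.0, -0.4]
grip_force: 0.0
contact_force: [0.7, 1.6, 0.2]
grip_force: 0.0
tcp jig [-0.1921 -0.2186  0.1676] Fjig [1.2 1.3 0.2] open -6.594754878894408e-05 t 23.25 q [-0.65 -0.35  2.04 -0.    1.45 -2.52]
top 273.655737704918 225.1311475409836 61
[223.15835141 216.79826464] [ 24  41  28  23 461]
side 284.2142857142857 223.17857142857142 28
```

```bash
python3 -c "
from station import job
print(job.finish_job())"
```

```text
the job is handed in; nothing more can be done
None
```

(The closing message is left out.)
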